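Return the ball of a rolling-ball tester to the head of its ramp

TASK

The steel ball from the last trial run of the rolling-ball tester lies in the level run-out gutter at the foot of the tester's sloping ramp. Push it with a fingertip or the outside of the fingers along the gutter, up the ramp and over the little spring catch right to the end stop, then take the hand away so that the ball stays parked between catch and stop instead of rolling back. Never grip the ball or lift it out of the gutter, leave the ramp at the angle it is set to, and leave the other things on the bench where they are.

Things in the scene. Friction and masses are not known exactly. Their poses are not given: they have to be found in the camera images.
- tester: Rolling-ball tester, fixed: white base 380 x 100 mm, top 30 mm above the bench, carrying a dark steel V gutter. Origin: on the bench under its middle. x: level, along the gutter towards the ramp's high end (mostly to the robot's right); z: up. A steel plate (ramp's angle quadrant) stands beside the ramp at x 90 to 126, y 32 to 36 mm, up to 86 mm above the bench.
- trough (a point): Point on the path of the ball's centre in the gutter's level part (tester x -178 to 0 mm), 70 mm before its end at the ramp's hinge; axes as the tester's. Groove: 120 degree V, root 14.7 mm below this point; flat lips 10 mm below it, 33 mm wide overall. At x -178 mm the gutter is closed by a bumper 10 mm higher than the lips.
- ramp (a joint): Incline of the ramp above level (rad), clamped at some value from 0.22 to 0.34. Its hinge lies at tester x = 0 at the height of the groove's root. It stays as set unless pushed with 50 N or more.
- ramp_foot (a point): Point on the path of the ball's centre in the ramp's gutter, 30 mm up the ramp from its hinge. Same V groove and lips as the level part. x: up the slope along the gutter; y: sideways; z: square to the slope, upward.
- stop_seat (a point): Ball's centre when it touches the end stop, 120 mm up the slope from ramp_foot; axes as ramp_foot's. The stop is a steel plate across the gutter, 36 mm wide, its face 12.7 mm further up, its top 14 mm above this point. The catch's nose lies 14 mm downhill of this point.
- catch (a joint): Spring catch in the ramp's groove: steel tongue 32 x 5 mm, hinged at its downhill end, nose uphill, 2 mm higher than the gutter's lips. 0 rad = up; the ball rolling over it from below presses it down (about 0.5 N, up to 0.3 rad). It springs up again once the ball's centre is within 4 mm of stop_seat; let go, the ball rolls back and rests on it, 4 mm short of stop_seat.
- ball: Polished steel ball, 25.4 mm diameter, about 67 g, rolls freely, its centre 10 mm above the gutter's lips. Origin: its centre (71 mm above the bench in the level part); its axes turn as it rolls. Starts in the level part, at tester x between -110 and -30 mm.
- bottle: Bystander: white wide-mouthed plastic bottle, 64 mm across, 105 mm tall, standing beyond the high end of the tester. Origin: centre of its underside.
- tape_roll: Bystander: clear ring of tape lying flat, 92 mm across, 25 mm tall, beside the tester. Origin: centre of its underside.
- rubber_roller: Bystander: rubber hand roller with wooden handle, 45 mm tall, 170 mm long, lying beside the tester. Origin: under the rubber roller; x: along the handle.
- ball_block: Bystander: wooden block 130 x 50 x 22 mm holding three smaller steel balls (16 to 22 mm, fixed in it, up to 34 mm above the bench). Origin: centre of its underside.
- beaker: Bystander: glass beaker, 68 mm across, 90 mm tall. Origin: centre of its underside.
- screwdriver: Bystander: screwdriver lying on the bench. x: along it.
- test_plates: Bystander: two steel plates 150 x 50 x 4 mm lying on one another. Origin: centre of the underside.

How it is judged:
By the outcome, as a careful person would: the job done as asked, in the order asked, and still so for the second after the job is handed in, with the robot touching nothing.
It also fails if it takes over 42 s, if anything falls off the work surface, if the arm or the gripper's body presses on something with over 40 N, if the wrist force passes 120 N, or if a joint passes its speed limit or range.

ROBOT

A 6-joint arm with a two-finger parallel gripper is mounted at the origin on the work surface. World frame = base frame: x ahead of the robot, y to its left, z up, the work surface at z = 0. Lengths are in m, angles in degrees, forces in N, time in s.
With the tool pointing down it reaches from about 0.325 to 0.85 m from the base axis. Payload 15.5 kg.
Tool frame: the origin (TCP) lies midway between the tips of the shut fingers; the grasp point (between the pads) lies 19 mm behind it; y points along the fingers, x is the direction in which the jaws open and shut, and the axes are right-handed (so a half turn about y gives the same grasp; the last joint's range is limited). The gripper opens to 91 mm and grips with 3 to 60 N. Pads are 32 mm wide; open, the fingers measure 118 mm over their backs; the gripper's body (76 mm by 178 mm) begins 60 mm behind the grasp point.
Start: joints at [-74.227, 28.281, 77.091, -0, 74.628, -5.472], TCP at [0.226, -0.583, 0.214] pointing down, gripper open.
Joint ranges: [-166.48, 166.48], [-47.26, 123.95], [12.59, 153.08], [-70.14, 250.14], [6.76, 159.57], [-176.63, 176.63]. Speed limits (degrees/s): [108.29, 108.29, 147.25, 172.46, 172.46, 172.46].

INTERFACE

Orientations are given as a 3x3 rotation matrix whose columns are the frame's x, y, z axes.
In Python, from bench import ctrl gives the robot as it stands. The module is installed in compiled form; this text tells all that it offers. Calls block until the motion is done:
- ctrl.goto(position, orientation): joint-space move of the TCP to a pose.
- ctrl.move_l(position, vel=0.15, ori=None, contact_N=None): straight line of the TCP; ori=None keeps the orientation; vel is the mean speed in m/s. With contact_N (N) it stops when the force on the tool has changed by that much, and returns True; else False.
- ctrl.movej(angles): joint-space move.
- ctrl.command_gripper(opening): opening from 0.0 (shut) to 1.0 (fully open); the grip force is fixed at half the most; returns when the fingers have stopped.
- ctrl.sleep(seconds).
- ctrl.ik(position, orientation): joint angles nearest the present ones, or None.
- ctrl.read_camera(name): name is "scene" or "top" or "wrist"; returns the picture (384x512x3 uint8, blue, green, red); there is no depth.
- ctrl.camera_params(name): a dict with "fx", "fy", "cx", "cy" (pixels), "pose" (4x4, takes a point from camera to world coordinates); the wrist camera has in their place "T_tool_cam" (4x4, takes a point from camera to tool coordinates, whose origin is the TCP and whose axes are the tool frame's). Camera axes: x right, y up, looking along -z (the intrinsics and any distortion apply to the point x, -y, -z); pixel columns grow to the right and rows downward; lengths in m; the calibration is good to about 2 mm. The wrist camera is an equidistant fisheye: a pixel r from the principal point sees the ray r / f radians off the axis. A picture is of the moment at which its call begins: read the wrist's pose just before it. camera_params takes no time and is no camera call.
A pose or a line that the arm cannot do raises ctrl.MotionError and nothing moves.
- ctrl.sign_off(): hands the job in, once; it reports no verdict.
Readings, each from a call of its own:
- ctrl.current_t(): time.
- ctrl.current_q(): joint angles.
- ctrl.current_dq(): joint speeds.
- ctrl.current_effort(): joint torques, N m.
- ctrl.current_tool_pos(): TCP position.
- ctrl.current_eef_rot(): TCP orientation.
- ctrl.current_contact_force(): force on the tool from outside, world axes, zero at the start.
- ctrl.current_wrist_torque(): the same for the moment, N m.
- ctrl.current_grip_width(): opening from 0.0 (shut) to 1.0 (fully open).
Only numpy, scipy, OpenCV 4.12 (cv2) and the standard library are available. Lean on these libraries where they do the work, as an engineer would, in place of code of your own. Each camera call takes 0.05 s, during which the arm holds its last target.

## Working session

There is one attempt and no reset: what is moved stays moved. The work goes in short steps, each a Python script; the robot and the scene stay as the last script left them, time stands still between calls to the robot, and variables do not carry over. Pictures are saved under pics/ and viewed, and the job is handed in when it is done.

```bash
mkdir -p pics; python3 - <<'E'
from bench import ctrl
import cv2, numpy as np
for n in ["scene","top","wrist"]:
    im=ctrl.read_camera(n); cv2.imwrite(f"pics/{n}0.png",im)
    p=ctrl.camera_params(n); print(n,{k:(np.round(v,4).tolist() if k!='x' else v) for k,v in p.items()})
print(ctrl.current_t(),ctrl.current_tool_pos(),ctrl.current_eef_rot(),ctrl.current_grip_width())
E
```

```text
scene {'fx': 393.9498, 'fy': 393.9498, 'cx': 256.3556, 'cy': 192.8558, 'pose': [[-0.7112, -0.536, 0.4548, 1.1993], [0.7027, -0.5252, 0.4799, 0.7622], [-0.0184, 0.6609, 0.7502, 1.2016], [0.0, 0.0, 0.0, 1.0]]}
top {'fx': 389.6127, 'fy': 389.6127, 'cx': 252.3376, 'cy': 199.0978, 'pose': [[0.0166, 0.9972, -0.0731, 0.4198], [-0.9998, 0.016, -0.0094, 0.0469], [-0.0082, 0.0733, 0.9973, 1.2086], [0.0, 0.0, 0.0, 1.0]]}
wrist {'fx': 297.3186, 'fy': 297.3186, 'cx': 250.6611, 'cy': 192.3282, 'T_tool_cam': [[1.0, 0.0004, 0.0003, -0.0001], [0.0002, 0.2638, -0.9646, -0.1703], [-0.0005, 0.9646, 0.2638, 0.0733], [0.0, 0.0, 0.0, 1.0]]}
0.15 [ 0.22639944 -0.58226471  0.2134806 ] [[ 3.62404274e-01 -2.71368605e-04  9.32020959e-01]
 [-9.32020578e-01  8.45051991e-04  3.62404372e-01]
 [-8.85951336e-04 -9.99999606e-01  5.33293290e-05]] 1.0004298807389747
```

View pics/scene0.png

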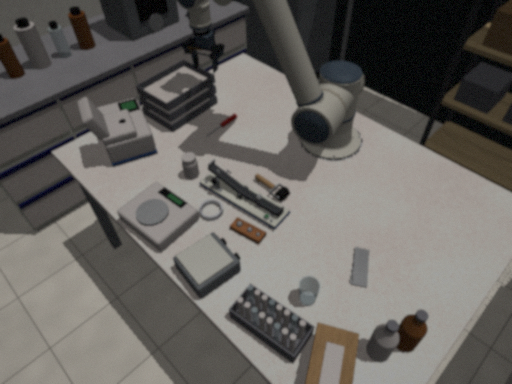

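View pics/top0.png

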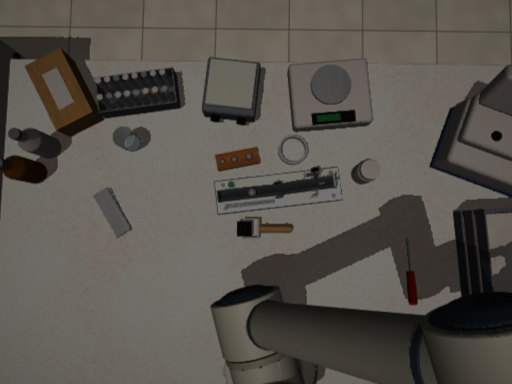

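View pics/wrist0.png

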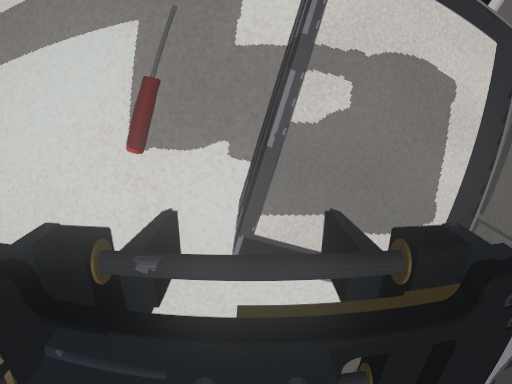

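```bash
python3 - <<'E'
import cv2
im=cv2.imread("pics/top0.png")
cv2.imwrite("pics/top0c.png",cv2.resize(im[155:225,205:355],None,fx=5.3,fy=5.3,interpolation=cv2.INTER_CUBIC))
im=cv2.imread("pics/scene0.png")
cv2.imwrite("pics/scene0c.png",cv2.resize(im[150:240,190:300],None,fx=6.5,fy=6.5,interpolation=cv2.INTER_CUBIC))
E
```

```text
(no output)
```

View pics/top0c.png

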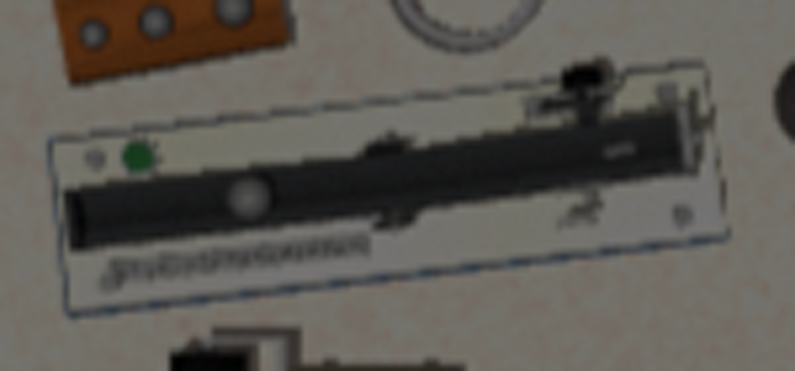

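View pics/scene0c.png

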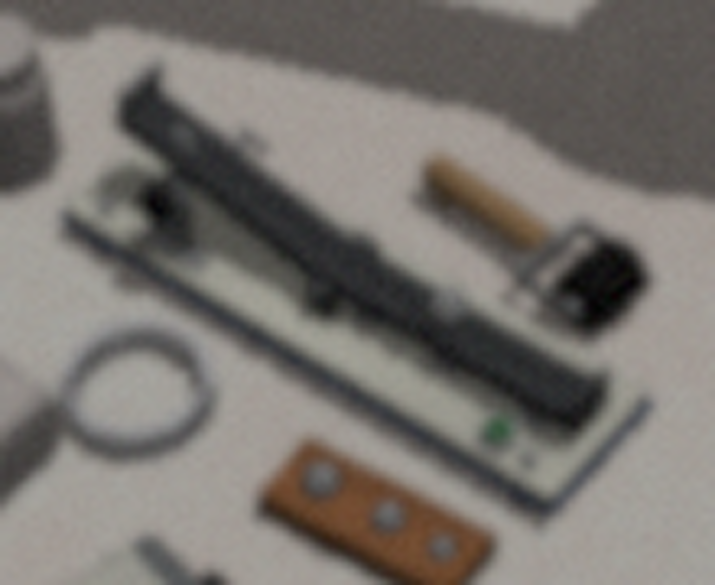

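```bash
cat > h.py <<'E'
import numpy as np, cv2
from scipy.optimize import least_squares
from bench import ctrl
def proj(name,P,tool=None):
    p=ctrl.camera_params(name); P=np.atleast_2d(P)
    T=np.array(p["pose"]) if name!="wrist" else np.array(tool)@np.array(p["T_tool_cam"])
    c=(P-T[:3,3])@T[:3,:3]; v=np.c_[c[:,0],-c[:,1],-c[:,2]]
    if name!="wrist":
        return np.c_[p["fx"]*v[:,0]/v[:,2]+p["cx"],p["fy"]*v[:,1]/v[:,2]+p["cy"]]
    rho=np.hypot(v[:,0],v[:,1]); th=np.arctan2(rho,v[:,2]); k=th/np.maximum(rho,1e-9)
    return np.c_[p["fx"]*v[:,0]*k+p["cx"],p["fy"]*v[:,1]*k+p["cy"]]
def W(pose,P):
    x,y,a=pose; P=np.atleast_2d(P); c,s=np.cos(a),np.sin(a)
    return np.c_[x+c*P[:,0]-s*P[:,1],y+s*P[:,0]+c*P[:,1],P[:,2]]
def tool():
    T=np.eye(4);T[:3,:3]=ctrl.current_eef_rot();T[:3,3]=ctrl.current_tool_pos();return T
def ballpath(s,r):   # tester x,z of ball centre from root height .0563; s along
    k=.0147*np.tan(r/2)  # corner
    return None
E
python3 - <<'E'
from h import *
cr=np.array([(48,138),(68,317),(730,238),(706,62)])
px=np.c_[205+(cr[:,0]+.5)/5.3-.5,155+(cr[:,1]+.5)/5.3-.5]
M=np.array([(-.19,.05,.03),(-.19,-.05,.03),(.19,-.05,.03),(.19,.05,.03)])
f=lambda p:(proj("top",W(p,M))-px).ravel()
r=least_squares(f,[.45,0,-1.5]);print(r.x,np.degrees(r.x[2]),np.round(f(r.x),2))
# ball
b=np.array([205+250.5/5.3-.5,155+199.5/5.3-.5])
g=least_squares(lambda q:(proj("top",W(r.x,[[q[0],q[1],.071]]))[0]-b),[-.08,0]);print(g.x)
# stop/hinge projections vs angle, for comparing
for a in (.22,.28,.34):
  c,s=np.cos(a),np.sin(a)
  f=lambda d,n:(d*c-n*s,0.071-.0147+d*s+n*c)
  for nm,(d,n) in dict(stoptop=(.1627,.0287),seat=(.15,.0147)).items():
    x,z=f(d,n); 
    for cam in ("top","scene"): 
      u=proj(cam,W(r.x,[[x,0,z]]))[0]
      o,k=((205,155),5.3) if cam=="top" else ((190,150),6.5)
      print(a,nm,cam,np.round((u-o)*k))
E
```

```text
[ 0.53468353 -0.01890325 -1.43746132] -82.36046679831753 [ 0.21  0.58  0.05 -0.59 -0.2  -0.34 -0.05  0.36]
[-0.0792752 -0.0005009]
0.22 stoptop top [681. 136.]
0.22 stoptop scene [139.  80.]
0.22 seat top [658. 142.]
0.22 seat scene [154. 106.]
0.28 stoptop top [677. 135.]
0.28 stoptop scene [143.  73.]
0.28 seat top [655. 141.]
0.28 seat scene [156.  98.]
0.34 stoptop top [672. 134.]
0.34 stoptop scene [147.  65.]
0.34 seat top [652. 140.]
0.34 seat scene [159.  91.]
```

```bash
cat >> h.py <<'E'
PO=[0.53468353,-0.01890325,-1.43746132]
def RW(R): 
    a=PO[2];c,s=np.cos(a),np.sin(a); return np.array([[c,-s,0],[s,c,0],[0,0,1]])@R
def RT(phi=0,th=0):
    # tool x along tester x; phi tilts fingers towards -y
    y=np.array([0,-np.sin(phi),-np.cos(phi)]);x=np.array([1.,0,0]);R=np.c_[x,y,np.cross(x,y)]
    return RW(R)
E
python3 - <<'E'
from h import *
R=RT(np.radians(35)); p=W(PO,[[.06,.03,.23]])[0]
q=ctrl.ik(p,R);print(q)
ctrl.goto(p,R);ctrl.command_gripper(0.0)
print(ctrl.current_t(),ctrl.current_tool_pos()-p)
T=tool();np.save("T1.npy",T)
cv2.imwrite("pics/w1.png",ctrl.read_camera("wrist"))
print(ctrl.current_t())
E
```

```text
[ -7.93065549  43.23960239  55.111906    -9.80655512 115.3210503
  72.91447728]
3.7417 [ 2.91298843e-05  7.49551787e-06 -1.35713596e-06]
3.7917
```

View pics/w1.png

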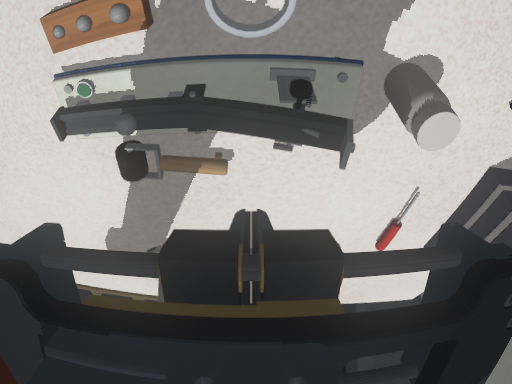

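```bash
python3 - <<'E'
import cv2
im=cv2.imread("pics/w1.png")
for n,(y0,y1,x0,x1,k) in dict(a=(45,165,45,215,4.6),b=(45,175,180,370,4.2),c=(195,315,150,350,4)).items():
    c=cv2.resize(im[y0:y1,x0:x1],None,fx=k,fy=k,interpolation=cv2.INTER_CUBIC)
    cv2.imwrite(f"pics/w1{n}.png",cv2.convertScaleAbs(c,alpha=1.5,beta=20))
E
```

```text
(no output)
```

View pics/w1a.png

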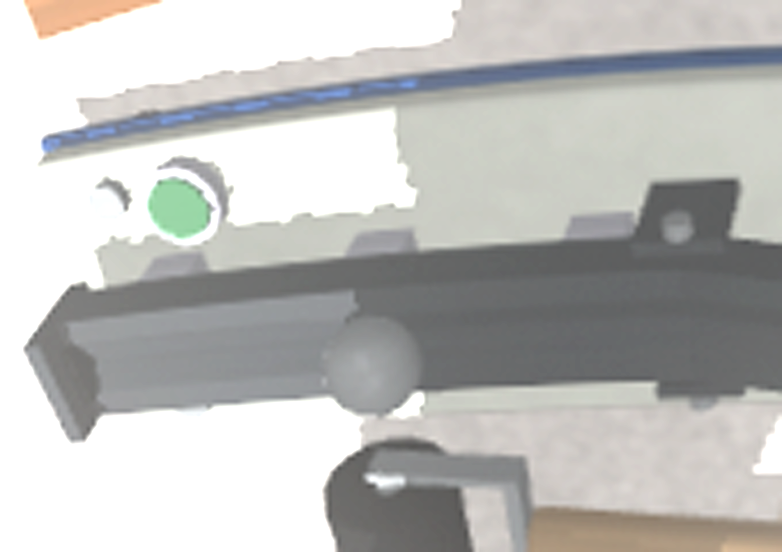

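View pics/w1b.png

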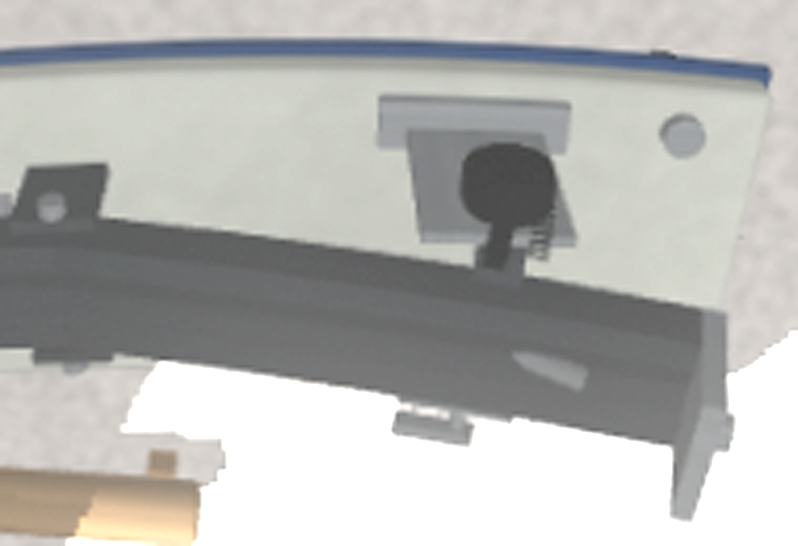

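View pics/w1c.png

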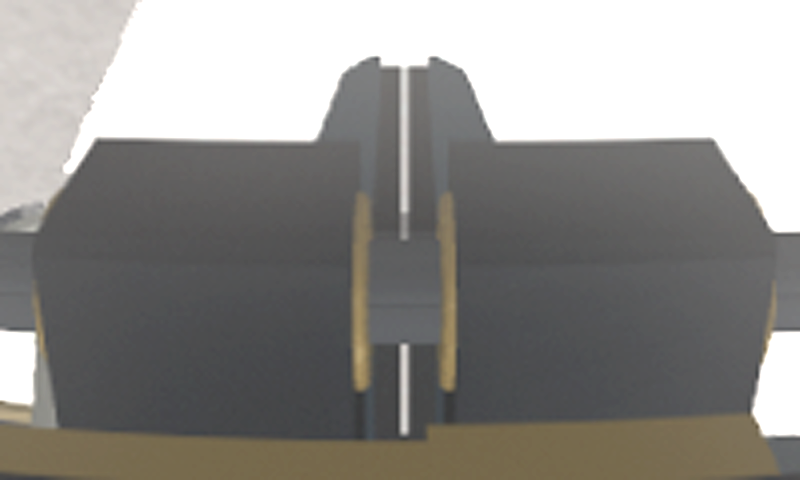

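```bash
cat > fit.py <<'E'
from h import *
T=np.load("T1.npy")
cr=np.array([(48,138),(68,317),(730,238),(706,62)])
pt=np.c_[205+(cr[:,0]+.5)/5.3-.5,155+(cr[:,1]+.5)/5.3-.5]
M=np.array([(-.19,.05,.03),(-.19,-.05,.03),(.19,-.05,.03),(.19,.05,.03)])
A=lambda x,y:(45+(x+.5)/4.6-.5,45+(y+.5)/4.6-.5)
B=lambda x,y:(180+(x+.5)/4.2-.5,45+(y+.5)/4.2-.5)
def rp(r,d,y,n): c,s=np.cos(r),np.sin(r); return (d*c-n*s,y,.0563+d*s+n*c)
pw=np.array([A(45,158),B(768,95),B(705,405),B(674,513),B(672,442),A(372,366)])
def pts(q):
    r=q[3]
    return np.array([(-.19,.05,.03),(.19,.05,.03),rp(r,.1627,.018,.0287),rp(r,.1627,-.018,.0287),rp(r,.1627,-.0165,.0047),(q[4],0,.071)])
def f(q): return np.r_[(proj("top",W(q[:3],M))-pt).ravel(),(proj("wrist",W(q[:3],pts(q)),T)-pw).ravel()]
def fw(q): return np.r_[0.05*f(q)[:8],f(q)[8:]]
if __name__=="__main__":
  for g in (f,fw):
    r=least_squares(g,PO+[.28,-.08]);print(r.x);print(np.round(f(r.x).reshape(-1,2),2).tolist())
E
python3 fit.py
```

```text
[ 0.53382035 -0.01730923 -1.4407438   0.2339422  -0.07906588]
[[-0.28, 0.64], [-0.56, -0.51], [-0.76, 0.15], [-0.5, 0.83], [-4.22, 1.59], [2.81, 0.67], [0.45, -1.01], [-0.28, 0.39], [0.98, 0.74], [0.01, 0.08]]
[ 0.5336401  -0.01713933 -1.44193904  0.23117089 -0.0788887 ]
[[-0.33, 0.63], [-0.65, -0.52], [-0.82, 0.29], [-0.53, 0.96], [-4.31, 1.56], [2.63, 0.95], [0.28, -1.03], [-0.47, 0.33], [0.75, 0.7], [0.01, 0.13]]
```

```bash
cat > ov.py <<'E'
from fit import *
def ov(q,name,im,T=None,box=None,k=4,out="pics/o.png"):
    y0,y1,x0,x1=box
    c=cv2.resize(im[y0:y1,x0:x1],None,fx=k,fy=k,interpolation=cv2.INTER_CUBIC);c=cv2.convertScaleAbs(c,alpha=1.4,beta=20)
    r=q[3]
    def pl(P,col):
        P=np.array(P,float);t=np.linspace(0,1,12)[:,None]
        P=np.vstack([a+(b-a)*t for a,b in zip(P[:-1],P[1:])])
        u=(proj(name,W(q[:3],P),T)-[x0,y0]+.5)*k-.5
        cv2.polylines(c,[np.round(u).astype(int)],False,col,1)
    pl([(-.19,-.05,.03),(.19,-.05,.03),(.19,.05,.03),(-.19,.05,.03),(-.19,-.05,.03)],(0,255,255))
    pl([(-.19,.05,.0),(.19,.05,.0)],(0,180,255))
    for y in(-.0165,.0165): pl([(-.178,y,.061),(0,y,.061)],(0,255,0)); pl([rp(r,0,y,.0047),rp(r,.1627,y,.0047)],(255,255,0))
    pl([(-.178,-.0165,.071),(-.178,.0165,.071)],(0,255,0))
    pl([rp(r,.1627,-.018,.0047),rp(r,.1627,-.018,.0287),rp(r,.1627,.018,.0287),rp(r,.1627,.018,.0047)],(0,0,255))
    pl([(.09,.036,.03),(.09,.036,.086),(.126,.036,.086),(.126,.036,.03),(.09,.036,.03)],(255,0,255))
    a=np.linspace(0,2*np.pi,30); pl(np.c_[q[4]+.0127*np.cos(a),.0127*np.sin(a),0*a+.071],(0,128,255))
    cv2.imwrite(out,c)
if __name__=="__main__":
    q=least_squares(f,PO+[.28,-.08]).x
    ov(q,"wrist",cv2.imread("pics/w1.png"),T,(45,185,40,240),4,"pics/o1.png")
    ov(q,"wrist",cv2.imread("pics/w1.png"),T,(45,185,180,380),4,"pics/o2.png")
    ov(q,"scene",cv2.imread("pics/scene0.png"),None,(150,240,190,300),6.5,"pics/o3.png")
E
python3 ov.py
```

```text
(no output)
```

View pics/o1.png

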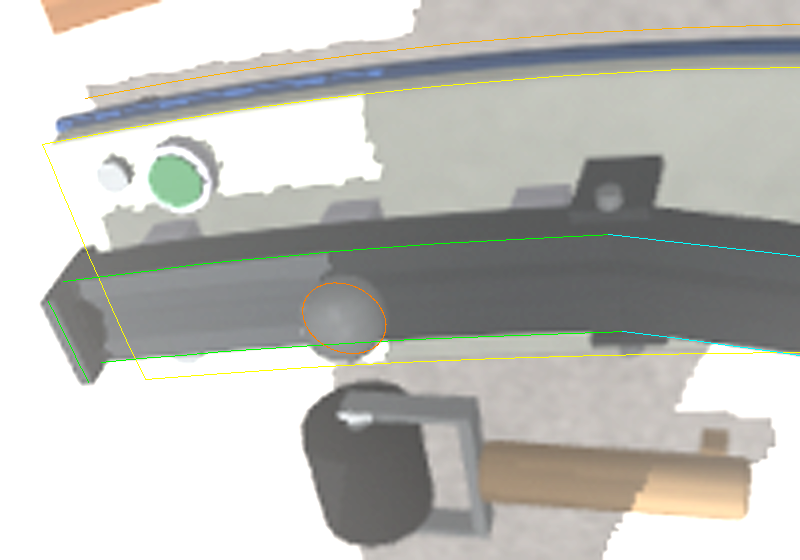

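View pics/o2.png

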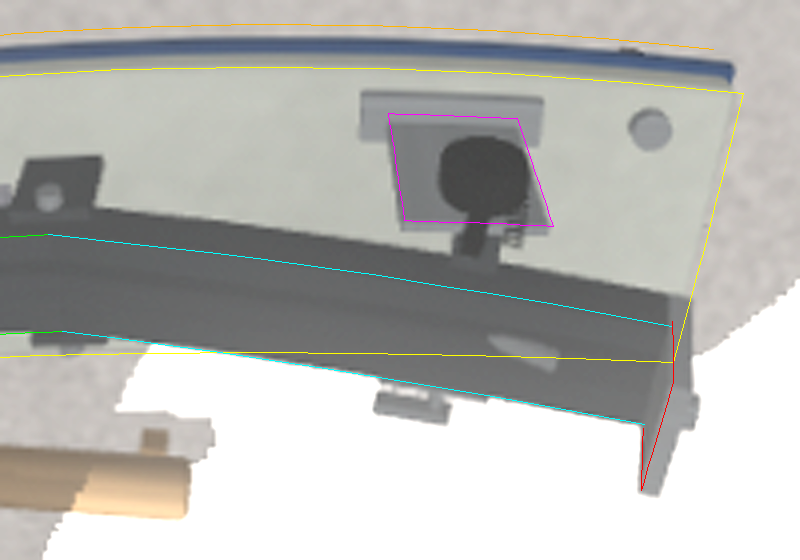

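View pics/o3.png

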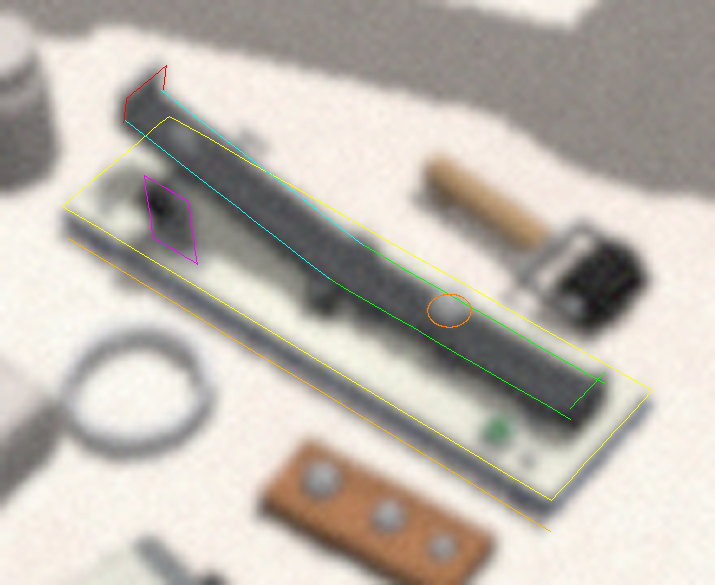

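```bash
python3 - <<'E'
from ov import *
O1=lambda x,y:(40+(x+.5)/4-.5,45+(y+.5)/4-.5)
O2=lambda x,y:(180+(x+.5)/4-.5,45+(y+.5)/4-.5)
w2=np.array([O1(105,361),O1(50,302),O1(86,380),O2(645,424),O2(642,490),O2(671,385),O1(341,318),O2(545,228),O2(523,122)])
def p2(q):
    r=q[3];return np.array([(-.178,-.0165,.061),(-.178,.0165,.071),(-.178,-.0165,.071),rp(r,.1627,-.0165,.0047),rp(r,.1627,-.018,.0287),rp(r,.1627,.018,.0287),(q[4],0,.071),(.126,.036,.03),(.126,.036,.086)])
def mk(wt,dz):
    def g(q):
        TT=T.copy(); TT[:3,3]+=dz
        return np.r_[wt*(proj("top",W(q[:3],M))-pt).ravel(),(proj("wrist",W(q[:3],p2(q)),TT)-w2).ravel()]
    return g
for wt in (1,.3,.03):
  for dz in ([0,0,0],[0,0,.002],[.002,0,0]):
    r=least_squares(mk(wt,dz),PO+[.28,-.08],loss="soft_l1");print(wt,dz,np.round(r.x,4),r.cost)
    if dz==[0,0,0]: print(np.round(mk(1,dz)(r.x).reshape(-1,2),1).tolist())
E
```

```text
1 [0, 0, 0] [ 0.5344 -0.0175 -1.4379  0.2439 -0.08  ] 66.08295280766114
[[-0.2, 0.6], [-0.4, -0.5], [-0.7, -0.2], [-0.5, 0.5], [-0.9, 0.1], [-0.3, -0.3], [0.7, 0.5], [0.1, 0.3], [-0.1, 0.4], [0.7, -0.6], [-0.0, -0.0], [-6.7, -28.1], [7.8, 25.2]]
1 [0, 0, 0.002] [ 0.5337 -0.0178 -1.4356  0.2532 -0.0812] 66.65913444019323
1 [0.002, 0, 0] [ 0.5357 -0.0177 -1.4412  0.2351 -0.0802] 66.27416948767022
0.3 [0, 0, 0] [ 0.5344 -0.0174 -1.4377  0.2437 -0.0799] 65.25096529465554
[[-0.3, 0.7], [-0.5, -0.5], [-0.7, -0.2], [-0.6, 0.5], [-1.0, 0.2], [-0.4, -0.3], [0.6, 0.5], [0.0, 0.2], [-0.3, 0.4], [0.6, -0.6], [-0.0, -0.0], [-6.9, -28.1], [7.6, 25.2]]
0.3 [0, 0, 0.002] [ 0.5334 -0.0177 -1.4365  0.2502 -0.0811] 65.81026008131082
0.3 [0.002, 0, 0] [ 0.5361 -0.0174 -1.4389  0.2409 -0.0799] 65.29356746618103
0.03 [0, 0, 0] [ 0.5344 -0.0173 -1.4376  0.2438 -0.0799] 65.15765621769158
[[-0.3, 0.7], [-0.5, -0.5], [-0.7, -0.2], [-0.6, 0.5], [-1.0, 0.2], [-0.4, -0.2], [0.6, 0.5], [-0.0, 0.2], [-0.3, 0.4], [0.5, -0.6], [-0.0, -0.0], [-6.9, -28.1], [7.6, 25.2]]
0.03 [0, 0, 0.002] [ 0.5333 -0.0177 -1.437   0.2489 -0.0811] 65.70580660442087
0.03 [0.002, 0, 0] [ 0.5364 -0.0173 -1.4377  0.2437 -0.0799] 65.15818188552352
```

```bash
cat >> h.py <<'E'
PO=[.5344,-.0174,-1.4378]; RR=.244
def RP(th):  # tool normal to a slope th, x along slope
    c,s=np.cos(th),np.sin(th); x=np.array([c,0,s]);y=np.array([s,0,-c]);return RW(np.c_[x,y,np.cross(x,y)])
def tw(x,y,z): return W(PO,[[x,y,z]])[0]
def rampTCP(d,back=.0222,dn=.0045):
    c,s=np.cos(RR),np.sin(RR); d=d-back; n=.0147-dn
    return tw(d*c-n*s,0,.0563+d*s+n*c)
def shot(n):
    np.save(f"T_{n}.npy",tool()); cv2.imwrite(f"pics/{n}.png",ctrl.read_camera("wrist"))
E
python3 - <<'E'
from h import *
R=RP(.122)
ctrl.goto(tw(-.125,0,.15),R)
print(ctrl.current_t(),ctrl.current_grip_width(),ctrl.current_contact_force())
hit=ctrl.move_l(tw(-.125,0,.0665),vel=.08,contact_N=4)
print(hit,ctrl.current_t(),ctrl.current_contact_force()); shot("w2")
cv2.imwrite("pics/s2.png",cv2.resize(ctrl.read_camera("scene")[130:250,170:330],None,fx=5,fy=5,interpolation=cv2.INTER_CUBIC))
E
```

```text
4.7417 0.004498775658709773 [ 0.19241642 -0.25059936  0.22662209]
False 5.9333 [-0.74203132  0.57132102  0.49755352]
```

View pics/w2.png

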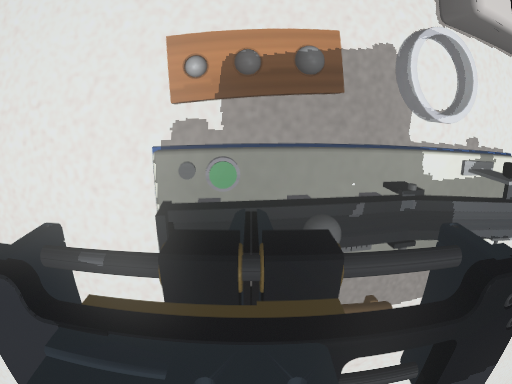

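View pics/s2.png

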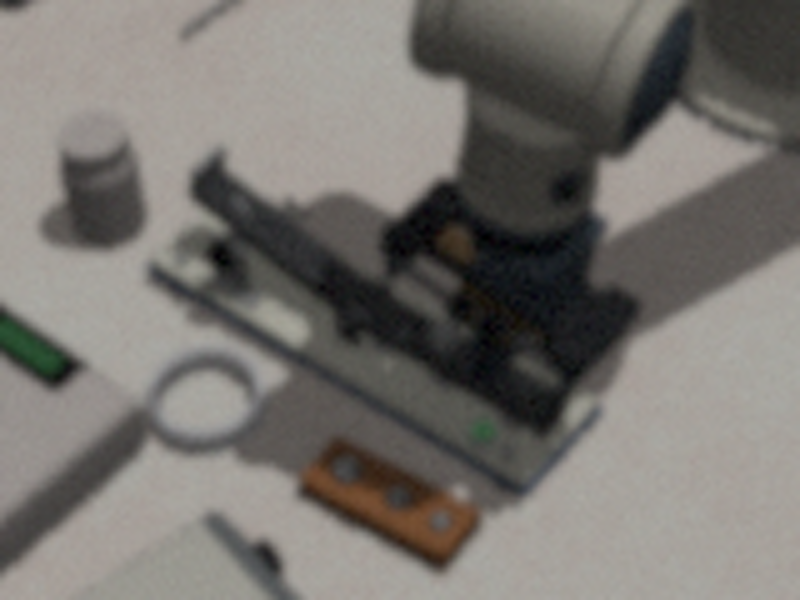

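```bash
python3 - <<'E'
from h import *
h=ctrl.move_l(tw(-.035,0,.0665),vel=.045,contact_N=5); print(h,ctrl.current_t(),ctrl.current_contact_force())
if not h:
    h=ctrl.move_l(rampTCP(.03),vel=.04,ori=RP(RR),contact_N=5); print(h,ctrl.current_t(),ctrl.current_contact_force())
ctrl.sleep(.3)
shot("w3")
im=cv2.imread("pics/w3.png");cv2.imwrite("pics/w3c.png",cv2.convertScaleAbs(cv2.resize(im[140:270,150:400],None,fx=3.2,fy=3.2,interpolation=cv2.INTER_CUBIC),alpha=1.6,beta=20))
E
```

```text
False 8.1833 [ 0.15892507 -0.39935614  1.31172123]
False 9.3333 [-0.5628572   0.27446514  0.09481527]
```

View pics/w3c.png

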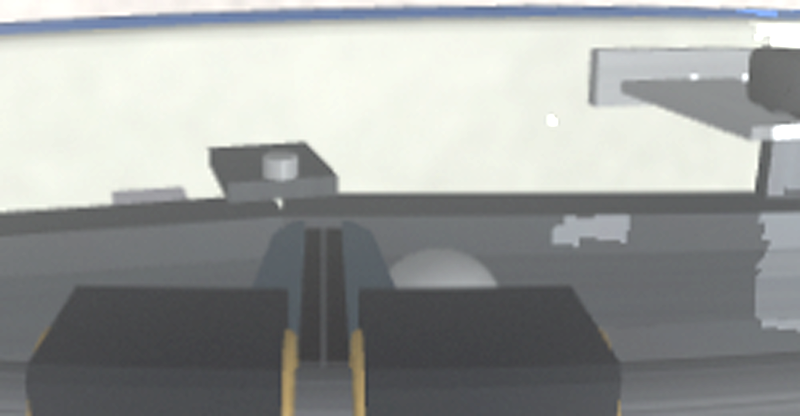

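```bash
python3 - <<'E'
from h import *
h=ctrl.move_l(rampTCP(.125),vel=.045,contact_N=5); print(h,ctrl.current_t(),ctrl.current_contact_force())
if not h:
    h=ctrl.move_l(rampTCP(.156),vel=.02,contact_N=4); print(h,ctrl.current_t(),ctrl.current_contact_force())
p=ctrl.current_tool_pos(); d=[np.linalg.norm(p-rampTCP(x)) for x in np.arange(.1,.16,.0005)];print(.1+.0005*np.argmin(d),min(d))
shot("w4")
im=cv2.imread("pics/w4.png");cv2.imwrite("pics/w4c.png",cv2.convertScaleAbs(cv2.resize(im[140:270,150:400],None,fx=3.2,fy=3.2,interpolation=cv2.INTER_CUBIC),alpha=1.6,beta=20))
E
```

```text
False 11.9417 [-0.53916171  1.11391481 -0.16615371]
True 13.0917 [-0.48398473  3.10937117  0.76465309]
0.15000000000000002 0.00038506978031133506
```

View pics/w4c.png

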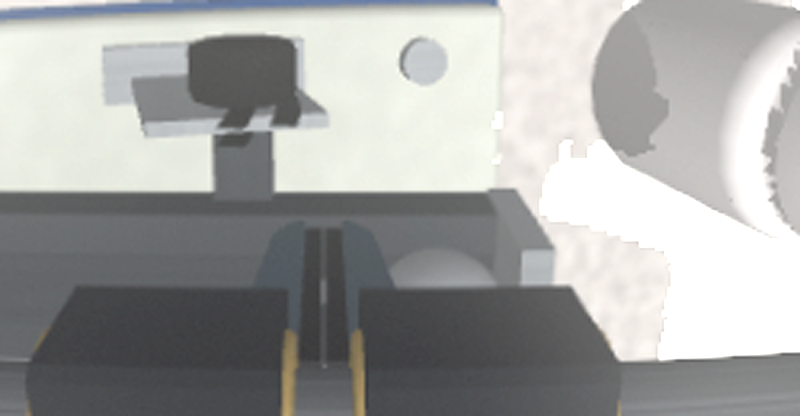

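```bash
python3 - <<'E'
from h import *
ctrl.move_l(rampTCP(.137),vel=.02); ctrl.sleep(.3)
shot("w5"); print(ctrl.current_t(),ctrl.current_contact_force())
im=cv2.imread("pics/w5.png");cv2.imwrite("pics/w5c.png",cv2.convertScaleAbs(cv2.resize(im[140:270,150:400],None,fx=3.2,fy=3.2,interpolation=cv2.INTER_CUBIC),alpha=1.6,beta=20))
E
```

```text
14.2833 [-0.484115   -0.51608632  0.01166168]
```

View pics/w5c.png

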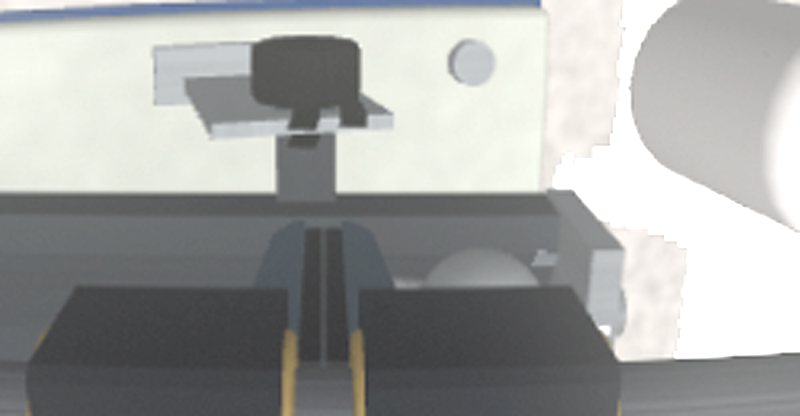

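```bash
python3 - <<'E'
from h import *
ctrl.move_l(rampTCP(.115),vel=.06)
p=ctrl.current_tool_pos(); up=RP(RR)[:,1]*-1
ctrl.move_l(p+up*.10,vel=.12)
R=RT(np.radians(35)); ctrl.goto(W(PO,[[.06,.03,.25]])[0],R); ctrl.sleep(.3)
shot("w6"); print(ctrl.current_t())
im=cv2.imread("pics/w6.png");cv2.imwrite("pics/w6c.png",cv2.convertScaleAbs(cv2.resize(im[60:190,230:390],None,fx=4.5,fy=4.5,interpolation=cv2.INTER_CUBIC),alpha=1.5,beta=20))
cv2.imwrite("pics/top6.png",ctrl.read_camera("top"))
E
```

```text
17.1
```

View pics/w6.png

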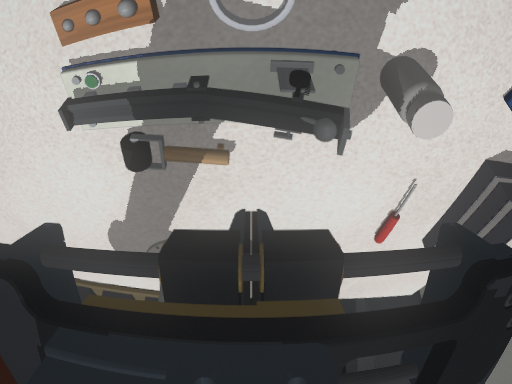

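View pics/w6c.png

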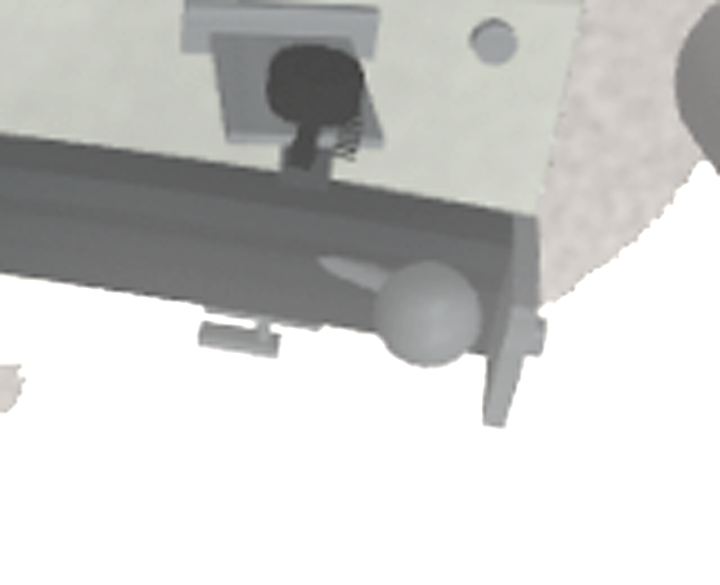

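The ball, at (325,130) in w6.png, sits between the catch and the stop, and the bystanders look unmoved. I'll check its place along the ramp and the ramp angle numerically before signing off.

```bash
python3 - <<'E'
from h import *
from fit import rp
T=np.load("T_w6.npy")
C=lambda x,y:np.array((230+(x+.5)/4.5-.5,60+(y+.5)/4.5-.5))
for d in (.142,.146,.150): print(d,proj("wrist",W(PO,[rp(RR,d,0,.0147)]),T),C(428,314))
print(proj("wrist",W(PO,[rp(RR,.1627,-.018,.0287)]),T),C(486,424))
a=cv2.imread("pics/top0.png");b=cv2.imread("pics/top6.png")
cv2.imwrite("pics/top6c.png",np.hstack([cv2.resize(x[120:250,200:400],None,fx=2,fy=2) for x in (a,b)]))
E
```

```text
0.142 [[322.00540773 128.50728309]] [324.72222222 129.38888889]
0.146 [[325.74890167 129.20393795]] [324.72222222 129.38888889]
0.15 [[329.4857236  129.90768795]] [324.72222222 129.38888889]
[[337.51250694 153.49837862]] [337.61111111 153.83333333]
```

View pics/top6c.png

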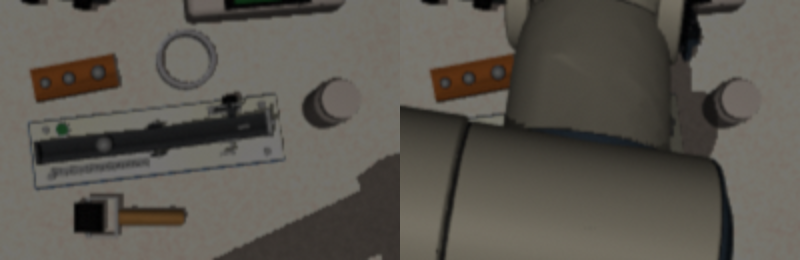

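The ball's centre is at about d = 145 mm up the ramp, against 146 mm expected when it rests on the catch. The stop's corner is within 0.4 px of the prediction for 0.244 rad, so the ramp angle is unchanged. Block and bottle stand where they were in the top view.

```bash
python3 - <<'E'
from h import *
print(ctrl.current_t(),ctrl.current_contact_force()); ctrl.sign_off()
E
```

```text
17.15 [0.48129053 0.00610551 0.7167854 ]
the job is handed in; nothing more can be done
```

The ball is parked between the catch and the end stop. I pushed it there with the outside of the shut fingers, along the gutter, up the ramp and over the catch. I backed the hand off downhill and handed the job in at about 17 s of the 42 s allowed. The ball was never gripped or lifted.

- **Ball at the stop:** the force on the tool rose by 4 N with the ball about 150 mm up the ramp, which is where it should touch the stop. That is far below the 50 N that would shift the ramp.
- **Ball parked:** after the hand was clear, the ball measured about 145 mm up the ramp, against 146 mm expected when it rests on the catch.
- **Ramp angle:** the stop's corner appears within 0.4 px of where my measured angle of 0.244 rad puts it, so the ramp has not moved.
- **Other things on the bench:** those visible in the last wrist picture looked unmoved (block, tape roll, roller, bottle and screwdriver). The arm hid part of the final top view, so I compared only the block and bottle there. I did not look at the beaker or test plates again, but the arm never worked near them.

One reading disagreed: the base's corners in the first wrist picture were up to 4 px off the model. I fitted the gutter, bumper and stop edges instead, and those agreed to within about 1 px.

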